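# Load the label dispenser with two rolls on one spindle

### The job

Take the steel rod from its rest and thread it lengthwise through both label rolls standing in the blue cradle until it sticks out about evenly on both sides, then let go so that it lies in the rolls. Take the rod again by the black band at its middle, between the rolls, lift both rolls clear of the cradle together, lower the rod into the two notches of the orange and black dispenser with its ends sticking out evenly past the uprights, and only then let go. Leave the cans, cups and other goods where they are.

Things in the scene. Friction and masses are not known exactly. Their poses are not given: they have to be found in the camera images.
- rod: Straight steel spindle rod, 200 mm long, 20 mm thick, rounded ends, 0.15 kg, black band 40 mm wide round its middle; both ends alike. Origin at its centre, on the axis; y axis along the rod. At the start it lies level in the rest's notches, axis 42 mm above the table, along the rest's y axis, centre within 8 mm of the rest's.
- roll_white: White roll of labels, 66 mm outer diameter, 36 mm wide, with a 25 mm bore (brown cardboard core) right through, about 0.12 kg. Origin at its centre; its y axis is the bore axis. At the start it stands on edge, loose by about 2 mm each way, in one of the cradle's two seats, bore level, centre 53 mm above the table.
- roll_yellow: Yellow roll of labels, same sizes and axes as the white roll, standing in the cradle's other seat.
- cradle: Fixed blue cradle, base 90 (x) by 170 (y) by 8 mm. Origin under its centre, z up. Two seats at y = +50 and -50 mm hold the rolls, bores in line along y, facing sides 64 mm apart. Seat walls beside the rolls end 36 mm up, below the bores; chocks before and behind the rolls (to x = +-40 mm) end 30 mm up. Between the seats (y = -26 to 26 mm) only the 8 mm base lies under the rod.
- rest: Fixed rest, dark base 75 (x) by 130 (y) mm, two grey blocks 48 (x) by 14 (y) mm at y = +-50 mm, 44 mm high, each with an open-topped notch 24 mm wide, floor 32 mm up. Origin under its centre. About 40 mm of rod overhangs each block. Rest and dispenser stand left and right of the robot, either way round.
- dispenser: Fixed dispenser: black base 80 (x) by 200 (y) by 8 mm, two orange uprights 10 mm thick at y = +-84 mm. Each has an open-topped notch 24 mm wide, floor 52 mm up, straight to 70 mm, then flared to about 44 mm at the top, 84 mm up. Origin under its centre. A seated rod lies along y, axis 62 mm up, ends past both uprights. A steel tear bar, 20 mm high, runs along its far (+x) edge.
- cup_peach: Bystander: closed fruit cup, orange, 90 mm across, 46 mm high; origin under its centre.
- cup_pear: Bystander: closed fruit cup, yellow, 90 mm across, 46 mm high; origin under its centre.
- can_red: Bystander: food can with red label, 66 mm across, 100 mm high; origin under its centre.
- can_blue: Bystander: food can with blue label, 66 mm across, 100 mm high; origin under its centre.
- can_green: Bystander: food can with green label, 66 mm across, 100 mm high; origin under its centre.
- jar: Bystander: amber jar with white cap, 70 mm across, 110 mm high; origin under its centre.
- carton: Bystander: cardboard carton, 60 by 140 by 50 mm high; origin under its centre.

How it is judged (in metres and radians):
On the way, in this order (a step that is already met when the one before it is completed fails the run):
1. the rod, moved by the fingers, passes through both rolls in the cradle, its middle between them (((y of roll_white in the frame of rod between 0.02 and 0.082 m and y of roll_yellow in the frame of rod between -0.082 and -0.02 m) or (y of roll_yellow in the frame of rod between 0.02 and 0.082 m and y of roll_white in the frame of rod between -0.082 and -0.02 m)) and x of roll_white in the frame of rod between -0.006 and 0.006 m and z of roll_white in the frame of rod between -0.006 and 0.006 m and x of roll_yellow in the frame of rod between -0.006 and 0.006 m and z of roll_yellow in the frame of rod between -0.006 and 0.006 m and z of each of roll_white, roll_yellow in the frame of cradle below 0.06 m and contact force between the fingers and rod above 0.5 N), for 0.05 s.
2. the rod is let go and lies in both rolls in the cradle (((y of roll_white in the frame of rod between 0.02 and 0.082 m and y of roll_yellow in the frame of rod between -0.082 and -0.02 m) or (y of roll_yellow in the frame of rod between 0.02 and 0.082 m and y of roll_white in the frame of rod between -0.082 and -0.02 m)) and x of roll_white in the frame of rod between -0.006 and 0.006 m and z of roll_white in the frame of rod between -0.006 and 0.006 m and x of roll_yellow in the frame of rod between -0.006 and 0.006 m and z of roll_yellow in the frame of rod between -0.006 and 0.006 m and z of each of roll_white, roll_yellow in the frame of cradle below 0.06 m and contact force between the fingers and rod below 0.1 N and linear speed of rod below 0.03 m/s), for 0.2 s.
3. rod held by its middle (within 30 mm), both rolls on it, lifted clear of the cradle (((y of roll_white in the frame of rod between 0.02 and 0.082 m and y of roll_yellow in the frame of rod between -0.082 and -0.02 m) or (y of roll_yellow in the frame of rod between 0.02 and 0.082 m and y of roll_white in the frame of rod between -0.082 and -0.02 m)) and x of roll_white in the frame of rod between -0.006 and 0.006 m and z of roll_white in the frame of rod between -0.006 and 0.006 m and x of roll_yellow in the frame of rod between -0.006 and 0.006 m and z of roll_yellow in the frame of rod between -0.006 and 0.006 m and contact force between the fingers and rod above 0.5 N and distance between the grasp point and rod below 0.03 m and z of each of roll_white, roll_yellow in the frame of cradle above 0.085 m), for 0.2 s.
4. the rod is down in both dispenser notches with both rolls on it, still held by its middle (((y of roll_white in the frame of rod between 0.02 and 0.082 m and y of roll_yellow in the frame of rod between -0.082 and -0.02 m) or (y of roll_yellow in the frame of rod between 0.02 and 0.082 m and y of roll_white in the frame of rod between -0.082 and -0.02 m)) and x of roll_white in the frame of rod between -0.006 and 0.006 m and z of roll_white in the frame of rod between -0.006 and 0.006 m and x of roll_yellow in the frame of rod between -0.006 and 0.006 m and z of roll_yellow in the frame of rod between -0.006 and 0.006 m and x of rod in the frame of dispenser between -0.005 and 0.005 m and y of rod in the frame of dispenser between -0.011 and 0.011 m and z of rod in the frame of dispenser between 0.057 and 0.066 m and angle between the y axis of rod and the y axis of dispenser, either way round below 0.05 rad and contact force between the fingers and rod above 0.5 N and distance between the grasp point and rod below 0.03 m), for 0.05 s.
At the end, for the whole second after the job is handed in: The rod lies in both dispenser notches (centre within 5 mm across, 11 mm lengthwise, axis 57 to 66 mm above the table, parallel within 0.05 rad), both rolls hang on it, one each side of its middle (20 to 82 mm from it), all at rest and let go (((y of roll_white in the frame of rod between 0.02 and 0.082 m and y of roll_yellow in the frame of rod between -0.082 and -0.02 m) or (y of roll_yellow in the frame of rod between 0.02 and 0.082 m and y of roll_white in the frame of rod between -0.082 and -0.02 m)) and x of roll_white in the frame of rod between -0.006 and 0.006 m and z of roll_white in the frame of rod between -0.006 and 0.006 m and x of roll_yellow in the frame of rod between -0.006 and 0.006 m and z of roll_yellow in the frame of rod between -0.006 and 0.006 m and x of rod in the frame of dispenser between -0.005 and 0.005 m and y of rod in the frame of dispenser between -0.011 and 0.011 m and z of rod in the frame of dispenser between 0.057 and 0.066 m and angle between the y axis of rod and the y axis of dispenser, either way round below 0.05 rad and contact force between the fingers and rod below 0.05 N and linear speed of each of rod, roll_white, roll_yellow below 0.02 m/s); the robot touches nothing.
It fails at once if a bystander is shifted by more than 30 mm (distance of any of cup_peach, cup_pear, can_red, can_blue, can_green, jar, carton from where it was at the start of the episode above 0.03 m).
It also fails if it takes over 61 s, if anything falls off the work surface, if the arm or the gripper's body presses on something with over 40 N, if the wrist force passes 120 N, or if a joint passes its speed limit or range.

### The arm

A 6-joint arm with a two-finger parallel gripper is mounted at the origin on the work surface. World frame = base frame: x ahead of the robot, y to its left, z up, the work surface at z = 0. Lengths are in m, angles in degrees, forces in N, time in s.
With the tool pointing down it reaches from about 0.4 to 0.825 m from the base axis. Payload 7 kg.
Tool frame: the origin (TCP) lies on the front face of the gripper's body, between the roots of the fingers; the fingertips stand 66 mm ahead of it and the grasp point (between the pads) lies 47 mm ahead of it; z points along the fingers, y is the line along which they close (so a half turn about z gives the same grasp; the last joint's range is limited). The gripper opens to 88 mm and grips with 3 to 60 N. Pads are 19 mm wide; open, the fingers measure 130 mm over their backs; the gripper's body (78 mm by 193 mm) begins 47 mm behind the grasp point.
Start: joints at [85.033, 20.546, 0.682, 0, -70.136, -16.507], TCP at [0.247, 0.628, 0.292] pointing down, gripper open.
Joint ranges: [-176.03, 176.03], [-82.01, 121.73], [-58.28, 71.71], [-173.87, 95.51], [-174.79, -0.11], [-173.66, 173.66]. Speed limits (degrees/s): [136.94, 136.94, 172.46, 180, 180, 180].

### API

Orientations are given as [roll, pitch, yaw] about the fixed x, y, z axes, in that order (R = Rz(yaw) Ry(pitch) Rx(roll)).
In Python, from plant import ctrl gives the robot as it stands.
- The arm moves only by the tool send_rows, never from a script. Its argument "deltas" is a list of rows, each a list of 2 entries, a list of its own where there are three numbers: the shift along the tool's x, y, z each as a share of 800 mm, from -1 to 1, then the turn about the tool's z as a share of 90 degrees, from -1 to 1. A call has exactly 5 rows; each row is the pose to reach, as a shift and turn from the pose commanded when the call began, along the tool's axes at that moment; what a row does not reach only later rows make up. A row lasts 1/12 s, in which the tool goes at most 41.7 mm and 7.16 degrees, less where a joint would pass 70% of its speed; a pose out of reach is approached as far as the arm can. A call with a number of a shift or a turn outside -1 to 1 is refused whole. A call with a gripper value outside its range is refused whole. "gripper" is the opening, from 0 (shut) to 1 (fully open), set as the call begins (left out, the last holds). The fingers move at their own pace and stop on an object; the grip force is fixed at half the most. Time passes only in rows, so rows that repeat a pose let the fingers close, or fill a call up. It gives the time, the measured TCP pose, the force, the opening and the grip force at its end, in the units of the state.
- ctrl.get_obs(): the state, without advancing time (a new reading comes with each control period).
- ctrl.snapshot(name): name is "side" or "top"; returns a dict with "color" (400x640x3 uint8, red, green, blue), "vertical_fov" (degrees; the focal length in pixels is half the picture's height over the tangent of half this angle, whatever the lens; pixels are square), "cx", "cy" (the principal point, pixels), "rvec" (rotation vector, rad) and "tvec" (3), from world to camera coordinates, as OpenCV has them. Camera axes: x right, y down, z forward; pixel columns grow to the right and rows downward; lengths in m; the calibration is good to about 2 mm. A picture is of the moment at which its call begins. There is no depth.
- ctrl.close_job(): hands the job in; it is judged then, once.
Trained networks look in a picture, given as the dict that the camera call returned (one of the last four; its "shot" number tells which), for a name from the list of things; names that differ only in an ending like _2 or _b are one class to them, and where a whole thing is asked for, a point or a joint stands for the part that bears it (a point fixed in the world has none). Each returns a list of dicts, best first, with "conf" (0 to 1); they miss things now and then, are a little off and sometimes report something else, mostly with a low value. They report only what shows in the picture. A call takes as long as a camera call.
- ctrl.boxes_of(picture, thing): "xy" ([column, row] as shares, 0 to 1, of the picture: columns of its width, rows of its height, amid what is visible of it).
- ctrl.cut_out(picture, thing): "pixels" (400x640 bool, what is visible of it) and "xy" ([column, row] as shares, 0 to 1, of the picture: columns of its width, rows of its height, amid what is visible of it).
The state is a dict: "clock": time; "joint_pos": joint angles; "qvel": joint speeds; "tau": joint torques, N m; "tool_pos": TCP position; "orientation": TCP orientation; "force": force on the tool from outside, world axes, zero at the start; "moment": the same for the moment, N m; "opening": finger opening in m; "gripper_force": force on a finger pad.
Only numpy, scipy, OpenCV 4.12 (cv2) and the standard library are available. Lean on these libraries where they do the work, as an engineer would, in place of code of your own. Each camera call takes 0.05 s, during which the arm holds its last target. There are 200 camera calls.

## Working session

There is one attempt and no reset: what is moved stays moved. The work goes in short steps, Python scripts to look and compute and a tool call to move; the robot and the scene stay as the last step left them, time stands still between calls to the robot, and variables do not carry over. Pictures are saved under pics/ and viewed, at most 10 in all, crops included, and the job is handed in when it is done.

Besides the shell and the picture viewer there is one more tool, called after "Request:" as name([rows], argument=value, ...), one row to a line, values as JSON. send_rows: Moves the arm, as the interface text tells. Shift numbers are shares of 800 mm and turn numbers shares of 90 degrees, none past 1 either way. Its arguments: {"type":"object","properties":{"deltas":{"type":"array","items":{"type":"array"}},"gripper":{"type":"number"}},"required":["deltas"]}

```bash
ls; mkdir -p pics; cat > h.py <<'E'
import numpy as np,cv2
from plant import ctrl
def cam(p):
    f=200/np.tan(np.radians(p["vertical_fov"])/2)
    K=np.array([[f,0,p["cx"]],[0,f,p["cy"]],[0,0,1]]);R=cv2.Rodrigues(np.array(p["rvec"],float))[0];t=np.array(p["tvec"],float).reshape(3)
    return K,R,t
def proj(p,X):
    K,R,t=cam(p);q=(np.atleast_2d(X)@R.T+t)@K.T
    return q[:,:2]/q[:,2:]
def back(p,uv,z):
    K,R,t=cam(p);uv=np.atleast_2d(uv);d=np.c_[uv,np.ones(len(uv))]@np.linalg.inv(K).T@R;c=-R.T@t
    return c+d*((z-c[2])/d[:,2:])
def save(p,n):cv2.imwrite("pics/"+n+".png",p["color"][:,:,::-1])
E
python3 - <<'E'
from h import *
print(ctrl.get_obs())
for n in("top","side"):
    p=ctrl.snapshot(n);save(p,n+"0");K,R,t=cam(p);print(n,p["vertical_fov"],p["cx"],p["cy"],-R.T@t,[k for k in p])
    for th in "rod roll_white roll_yellow cradle rest dispenser carton can_red can_blue can_green jar cup_peach cup_pear".split():
        for d in ctrl.cut_out(p,th)[:1]:
            uv=np.array(d["xy"])*[640,400];print(th,round(d["conf"],2),uv.round(1),back(p,uv,0.04).round(3)[0][:2],d["pixels"].sum())
E
```

```text
pics
{'clock': 0.0, 'joint_pos': array([ 8.50331304e+01,  2.05923272e+01,  6.34463806e-01, -2.21960985e-02,
       -7.01364554e+01, -1.65082112e+01]), 'qvel': array([-0.07350416,  0.04172724, -0.04930776,  0.06765007, -0.07210478,
       -0.0213979 ]), 'tau': array([-2.19939524e-03, -5.82714057e+01,  2.93045068e+01,  6.99713588e+00,
        6.66299660e-03, -1.72754790e-04]), 'tool_pos': array([0.24696704, 0.62778588, 0.29121125]), 'orientation': array([ 1.79903640e+02, -6.79821296e-03, -2.14826341e+01]), 'force': array([-0.50640285, -0.50514807, -0.09624053]), 'moment': array([ 0.00547211,  0.03085776, -0.02948349]), 'gripper_force': 0.0, 'opening': 0.0877867182484556}
top 53.58712861948828 315.1486531311782 198.27439792497026 [0.51217472 0.0145947  1.09479086] ['color', 'vertical_fov', 'cx', 'cy', 'rvec', 'tvec', 'shot']
rod 0.71 [241.1 261.1] [0.429 0.219] 565
roll_white 0.61 [343.3 180.9] [ 0.638 -0.055] 356
roll_yellow 0.57 [378.4 178.7] [ 0.643 -0.149] 426
cradle 0.9 [357.9 188.3] [ 0.618 -0.094] 1162
rest 0.96 [247.6 259.6] [0.433 0.202] 942
dispenser 0.58 [407.9 257.8] [ 0.432
[... 360 characters left out ...]
320.0180765705312 201.95468310551857 [-0.17511414 -0.92985129  0.73988364] ['color', 'vertical_fov', 'cx', 'cy', 'rvec', 'tvec', 'shot']
rod 0.75 [233.4 207.5] [0.435 0.188] 249
roll_white 0.87 [336.2 211.3] [ 0.668 -0.037] 379
roll_yellow 0.86 [359.5 222. ] [ 0.678 -0.13 ] 412
cradle 0.59 [344.1 237.1] [ 0.586 -0.161] 871
rest 0.58 [228.  216.3] [0.394 0.151] 503
dispenser 0.97 [321.6 278.6] [ 0.414 -0.261] 2017
carton 0.77 [414.4 287.2] [ 0.564 -0.43 ] 1163
can_red 0.94 [383.8 208.4] [ 0.796 -0.12 ] 808
can_blue 0.74 [296.9 167.4] [0.78  0.302] 543
can_green 0.97 [419.1 232.3] [ 0.77  -0.281] 905
cup_peach 0.58 [281.9 227.9] [ 0.48  -0.008] 628
cup_pear 0.88 [343.4 192.3] [0.774 0.042] 457
```

View pics/top0.png

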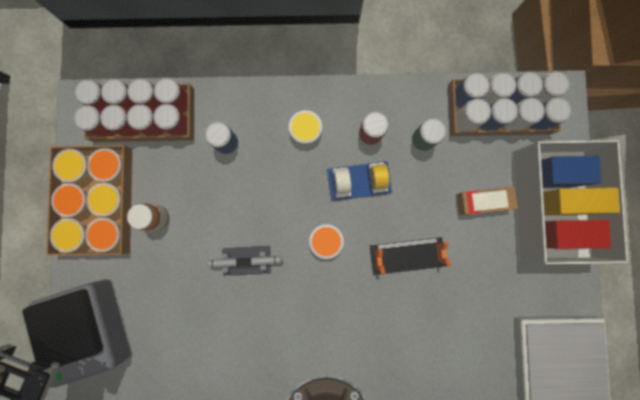

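View pics/side0.png

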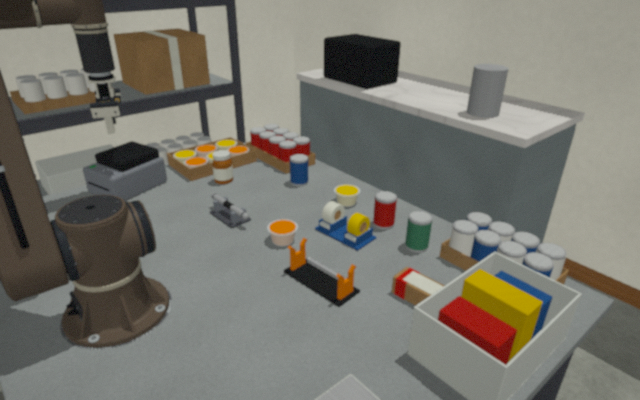

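Top view: rod along y from (212,261) to (282,261) with its band at about (247,261). The rolls are at (343,181) white and (379,178) yellow, and the dispenser is at (411,256) with a slight yaw. Now I'll zoom in with the mask contours.

```bash
python3 - <<'E'
from h import *
rows=[]
for n in("top","side"):
    p=ctrl.snapshot(n);np.savez(n+"0.npz",**p);tiles=[]
    cs={"top":[(247,260),(360,182),(411,256)],"side":[(230,210),(346,222),(321,272)]}[n]
    S=6;big=cv2.resize(p["color"][:,:,::-1],None,fx=S,fy=S,interpolation=cv2.INTER_CUBIC)
    for th in "rod roll_white roll_yellow cradle rest dispenser".split():
        d=ctrl.cut_out(p,th)
        if d:
            m=d[0]["pixels"].astype(np.uint8);np.save(f"m_{n}_{th}.npy",m)
            M=cv2.resize(m,None,fx=S,fy=S,interpolation=cv2.INTER_NEAREST)
            col={"rod":(0,0,255),"roll_white":(0,255,0),"roll_yellow":(255,0,255),"cradle":(255,255,0),"rest":(0,255,255),"dispenser":(255,255,255)}[th]
            cv2.drawContours(big,cv2.findContours(M,0,1)[0],-1,col,1)
    for x,y in cs: tiles.append(big[y*S-150*1-60:y*S+210,x*S-132-100:x*S+232][:, :])
    rows.append(np.hstack([cv2.resize(t,(266,242)) for t in tiles]))
cv2.imwrite("pics/z.png",np.vstack(rows))
E
```

```text
(no output)
```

View pics/z.png

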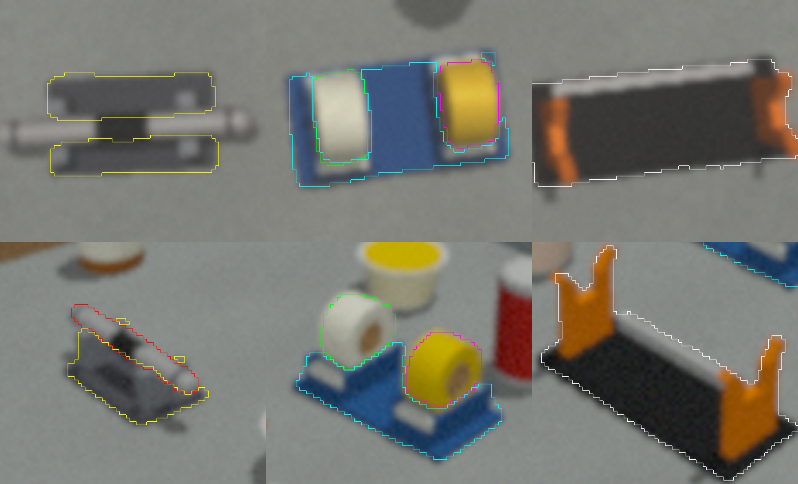

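The masks sit on the right things but are ragged by about 1 px. In the side crop the white roll is the left one and the yellow the right one. Next is a silhouette fit of the pose in both views.

```bash
cat > fit.py <<'E'
from h import *
from scipy.optimize import minimize
def box(x0,x1,y0,y1,z0,z1): return np.array([[x,y,z] for x in(x0,x1) for y in(y0,y1) for z in(z0,z1)])
def cyl(y0,y1,r,z,x=0):
    a=np.linspace(0,2*np.pi,48,endpoint=False)
    return np.vstack([np.c_[x+r*np.cos(a),0*a+y,z+r*np.sin(a)] for y in(y0,y1)])/1000
def place(P,q):
    c,s=np.cos(q[2]),np.sin(q[2]);return np.c_[P[:,0]*c-P[:,1]*s+q[0],P[:,0]*s+P[:,1]*c+q[1],P[:,2]]
def render(p,parts,q,S=4):
    m=np.zeros((400*S,640*S),np.uint8)
    for P in parts:
        uv=cv2.convexHull(proj(p,place(P,q)).astype(np.float32))
        cv2.fillConvexPoly(m,np.round(((uv+.5)*S-.5)*16).astype(np.int32),1,shift=4)
    return cv2.resize(m.astype(np.float32),(640,400),interpolation=cv2.INTER_AREA)
def fit(obs,parts,q0):
    f=lambda v:sum(np.abs(render(p,parts,[v[0]/1e3,v[1]/1e3,np.radians(v[2])])-m).sum()/m.sum() for p,m in obs)
    b=None
    for k in range(3):
        v=b.x if b is not None else np.array(q0,float)
        r=minimize(f,v,method="Nelder-Mead",options=dict(initial_simplex=v+np.vstack([np.zeros(3),np.diag([[8,8,6],[-4,4,-3],[2,-2,2]][k])]),xatol=.02,fatol=1e-5));b=r
    return b.x.round(2),round(b.fun/len(obs),3)
B=lambda *a:box(*a)/1000
CR=[B(-45,45,-85,85,0,8),cyl(32,68,33,53),cyl(-68,-32,33,53)]+[B(-40,40,s*50-24,s*50+24,0,30) for s in(1,-1)]
DI=[B(-40,40,-100,100,0,8)]
E
cat > a.py <<'E'
from fit import *
P={n:dict(np.load(n+"0.npz")) for n in("top","side")}
M={n:{t:np.load(f"m_{n}_{t}.npy").astype(np.float32) for t in "roll_white roll_yellow cradle dispenser".split()} for n in P}
cr={n:np.maximum.reduce([M[n][t] for t in("roll_white","roll_yellow","cradle")]) for n in P}
for c in(["top"],["side"],["top","side"]):
    print(c,"cradle",fit([(P[n],cr[n]) for n in c],CR,[625,-95,5]))
yel={};ora={}
for n in P:
    h=cv2.cvtColor(P[n]["color"],cv2.COLOR_RGB2HSV).astype(int)
    yy=(abs(h[...,0]-24)<7)&(h[...,1]>130)&(h[...,2]>60);k=cv2.dilate(M[n]["roll_yellow"],np.ones((7,7)));yel[n]=(yy&(k>0)).astype(np.float32)
    print(yel[n].sum(),M[n]["roll_yellow"].sum())
for c in(["top"],["side"],["top","side"]):
    print(c,"yellow",fit([(P[n],M[n]["roll_yellow"]) for n in c],[cyl(-18,18,33,53)],[630,-145,5]),fit([(P[n],yel[n]) for n in c[:1]],[cyl(-18,18,33,53)],[630,-145,5]),"white",fit([(P[n],M[n]["roll_white"]) for n in c],[cyl(-18,18,33,53)],[620,-50,5]))
p=P["top"];h=cv2.cvtColor(p["color"],cv2.COLOR_RGB2HSV).astype(int)
o=((h[...,0]<16)&(h[...,1]>140)).astype(np.uint8);o[:230]=0;o[:,:360]=0;o[290:]=0
n,l,s,c=cv2.connectedComponentsWithStats(o);print(s[1:],c[1:]);
# dispenser via uprights + base
T=[np.array(q)/1000 for q in []]
for s_ in(84,-84): T.append(B(-40,40,s_-5,s_+5,0,50))
DU=DI+[B(a,b,s_-5,s_+5,0,84) for s_ in(84,-84) for a,b in((-30,-22),(22,30))]+[B(-30,30,s_-5,s_+5,0,52) for s_ in(84,-84)]
for c in(["top"],["side"],["top","side"]):
    print(c,"disp",fit([(P[n],M[n]["dispenser"]) for n in c],DU,[432,-221,5]))
import glob
R=[B(-37.5,37.5,-65,65,0,6),cyl(-100,100,10,42)]+[B(-24,24,s*50-7,s*50+7,0,44) for s in(1,-1)]
for n in P:
    for t in range(4):
        q=ctrl.snapshot(n);a=ctrl.cut_out(q,"rod")[:1];b=ctrl.cut_out(q,"rest")[:1]
        if a and a[0]["pixels"].sum()<1000: print(n,"rod",fit([(q,a[0]["pixels"].astype(np.float32))],[cyl(-100,100,10,42)],[433,207,0]))
        if a and b: print(n,"rest",fit([(q,(a[0]["pixels"]|b[0]["pixels"]).astype(np.float32))],R,[433,207,0]));break
E
python3 a.py
```

```text
['top'] cradle (array([ 641.49, -100.09,    6.97]), np.float64(0.122))
['side'] cradle (array([ 646.34, -103.2 ,    6.54]), np.float64(0.077))
['top', 'side'] cradle (array([ 644.33, -101.75,    7.05]), np.float64(0.117))
321.0 384.0
365.0 367.0
['top'] yellow (array([ 647.37, -150.17,    4.28]), np.float64(0.129)) (array([ 648.38, -150.78,   -4.62]), np.float64(0.321)) white (array([637.83, -51.87,   3.04]), np.float64(0.067))
['side'] yellow (array([ 654.5 , -149.03,   16.17]), np.float64(0.166)) (array([ 650.96, -151.34,   14.62]), np.float64(0.201)) white (array([640.42, -54.73,  15.87]), np.float64(0.156))
['top', 'side'] yellow (array([ 648.88, -152.36,   13.78]), np.float64(0.195)) (array([ 648.38, -150.78,   -4.62]), np.float64(0.321)) white (array([639.23, -52.26,   4.4 ]), np.float64(0.155))
[[ 549  230   62   19 1023]
 [ 549  234    2    4    4]
 [ 548  239    3    3    3]
 [ 438  242   12   24  157]
 [ 549  243    1    1    1]
 [ 550  243    2    3    3]
 [ 376  250    9   24  143]] [[581.39296188 238.4115347 ]
 [549.25       235.5       ]
 [549.         240.        ]
 [443.04458599 253.39490446]
 [549.         243.        ]
 [550.66666667 244.        ]
 [379.66433566 260.95104895]]
['top'] disp (array([ 434.88, -229.04,    5.58]), np.float64(0.041))
['side'] disp (array([ 440.74, -225.07,    4.25]), np.float64(0.127))
['top', 'side'] disp (array([ 435.9 , -228.29,    5.35]), np.float64(0.116))
top rod (array([428.25, 210.14,   2.62]), np.float64(0.092))
top rest (array([428.21, 211.87,   2.63]), np.float64(0.091))
side rod (array([433.67, 211.55,   1.22]), np.float64(0.234))
side rest (array([432.78, 209.84,   1.07]), np.float64(0.117))
```

```bash
cat > go.py <<'E'
import sys
from h import *
# usage: go.py x y z(mm TCP) yaw(deg): prints state and shares needed
o=ctrl.get_obs();p=np.array(o["tool_pos"])*1e3;w=o["orientation"]
y=np.radians(w[2]);print("t %.2f"%o["clock"],p.round(1),np.round(w,2),"F",np.round(o["force"],1),"open %.1f grip %.1f"%(o["opening"]*1e3,o["gripper_force"]))
if len(sys.argv)>4:
    g=np.array([float(a) for a in sys.argv[1:5]]);d=g[:3]-p
    s=[d[0]*np.cos(y)+d[1]*np.sin(y),d[0]*np.sin(y)-d[1]*np.cos(y),-d[2]]
    t=-((g[3]-w[2]+180)%360-180)
    print("shares",np.round(np.array(s)/800,4),"turn",round(t/90,4))
E
python3 go.py 429.5 235 250 -88
```

```text
t 2.40 [247.1 628.1 292.1] [180.     0.   -21.48] F [-0.3 -1.1  0.5] open 87.3 grip 0.0
shares [0.3921 0.3738 0.0527] turn 0.7392
```

Request:
send_rows([
  [[0.392,0.374,0.05],0.739],
  [[0.392,0.374,0.05],0.739],
  [[0.392,0.374,0.05],0.739],
  [[0.392,0.374,0.05],0.739],
  [[0.392,0.374,0.05],0.739],
], gripper=1)

```text
clock: 2.82
tool_pos: [0.3348, 0.4381, 0.273]
orientation: [-180.0, 0.0, -57.6]
force: [1.2, 0.4, 0.2]
opening: 0.0878
gripper_force: 0.0
```

```bash
python3 go.py 429.5 235 250 -88
```

```text
t 2.82 [334.8 438.1 273. ] [-1.7998e+02  1.0000e-02 -5.7610e+01] F [1.2 0.4 0.2] open 87.8 grip 0.0
shares [0.2778 0.036  0.0287] turn 0.3377
```

Request:
send_rows([
  [[0.278,0.036,0.029],0.338],
  [[0.278,0.036,0.029],0.338],
  [[0.278,0.036,0.029],0.338],
  [[0.278,0.036,0.029],0.338],
  [[0.278,0.036,0.029],0.338],
])

```text
clock: 3.23
tool_pos: [0.4234, 0.2508, 0.2519]
orientation: [-180.0, 0.0, -88.1]
force: [1.7, -0.4, -0.0]
opening: 0.0878
gripper_force: 0.0
```

```bash
python3 go.py 429.5 235 95 -88
```

```text
t 3.23 [423.4 250.8 251.9] [-1.7996e+02  5.0000e-02 -8.8110e+01] F [ 1.7 -0.4 -0. ] open 87.8 grip 0.0
shares [ 0.02   -0.0069  0.1961] turn -0.0012
```

Request:
send_rows([
  [[0,0,0.04],0],
  [[0,0,0.08],0],
  [[0,0,0.11],0],
  [[0,0,0.11],0],
  [[0,0,0.11],0],
])

```text
clock: 3.65
tool_pos: [0.4229, 0.2522, 0.1633]
orientation: [179.9, -0.1, -87.7]
force: [0.4, -1.0, -0.1]
opening: 0.0873
gripper_force: 0.0
```

```bash
python3 go.py 429.5 235 95 -88
```

```text
t 3.65 [422.9 252.2 163.3] [ 1.7992e+02 -1.2000e-01 -8.7700e+01] F [ 0.4 -1.  -0.1] open 87.3 grip 0.0
shares [ 0.0218 -0.0073  0.0854] turn 0.0033
```

Request:
send_rows([
  [[0.022,-0.007,0.02],0.002],
  [[0.022,-0.007,0.05],0.002],
  [[0.022,-0.007,0.085],0.002],
  [[0.022,-0.007,0.085],0.002],
  [[0.022,-0.007,0.085],0.002],
])

```text
clock: 4.07
tool_pos: [0.4296, 0.2357, 0.0965]
orientation: [180.0, -0.0, -87.8]
force: [-0.1, -0.1, 0.2]
opening: 0.0875
gripper_force: 0.0
```

Request:
send_rows([
  [[0,0,0],0],
  [[0,0,0],0],
  [[0,0,0],0],
  [[0,0,0],0],
  [[0,0,0],0],
], gripper=0)

```text
clock: 4.48
tool_pos: [0.4296, 0.2356, 0.0964]
orientation: [-179.9, 0.1, -87.9]
force: [0.4, -1.3, -0.6]
opening: 0.0598
gripper_force: 0.0
```

```bash
python3 go.py 429.5 235 200 -88
```

```text
t 4.48 [429.6 235.6  96.4] [-1.7994e+02  6.0000e-02 -8.7870e+01] F [ 0.4 -1.3 -0.6] open 59.8 grip 0.0
shares [ 8.000e-04  1.000e-04 -1.295e-01] turn 0.0014
```

Request:
send_rows([
  [[0,0,0],0],
  [[0,0,0],0],
  [[0,0,0],0],
  [[0,0,0],0],
  [[0,0,0],0],
])

```text
clock: 4.9
tool_pos: [0.4293, 0.2352, 0.0955]
orientation: [180.0, -0.0, -87.9]
force: [0.4, 0.5, -0.2]
opening: 0.0263
gripper_force: 0.0
```

Request:
send_rows([
  [[0,0,0],0],
  [[0,0,0],0],
  [[0,0,0],0],
  [[0,0,0],0],
  [[0,0,0],0],
])

```text
clock: 5.32
tool_pos: [0.4293, 0.2352, 0.0955]
orientation: [180.0, -0.0, -87.9]
force: [0.4, -0.3, -1.8]
opening: 0.019
gripper_force: 30.0
```

Request:
send_rows([
  [[0,0,-0.03],0],
  [[0,0,-0.06],0],
  [[0,0,-0.1],0],
  [[0,0,-0.1],0],
  [[0,0,-0.1],0],
])

```text
clock: 5.73
tool_pos: [0.4299, 0.236, 0.1771]
orientation: [-179.9, 0.2, -87.9]
force: [-0.2, 0.6, -2.2]
opening: 0.019
gripper_force: 30.0
```

```bash
cat > c.py <<'E'
from fit import *
# compare the held rod in both cameras with the tool pose
o=ctrl.get_obs();tp=np.array(o["tool_pos"])*1e3;yaw=o["orientation"][2]
print(tp.round(1),round(yaw,2),o["opening"],o["gripper_force"])
z=tp[2]-54.4
for n in("top","side"):
    p=ctrl.snapshot(n);save(p,"held_"+n);np.savez("held_"+n+".npz",**p)
    a=ctrl.cut_out(p,"rod")[:1]
    if a:
        print(n,round(a[0]["conf"],2),a[0]["pixels"].sum());np.save("mh_%s.npy"%n,a[0]["pixels"])
        print(fit([(p,a[0]["pixels"].astype(np.float32))],[cyl(-100,100,10,z)],[tp[0],tp[1]-25,yaw+90]))
E
python3 c.py
```

```text
[429.9 236.  177.1] -87.88 0.01899261264112888 29.99769687652588
top 0.8 367
(array([428.99, 206.12,   2.72]), np.float64(0.989))
side 0.74 126
(array([435.97, 212.41,  -4.68]), np.float64(1.213))
```

```bash
python3 go.py 616.8 119.8 150 -83
```

```text
t 5.93 [428.8 234.7 174.4] [ 1.7991e+02 -8.0000e-02 -8.7900e+01] F [-0.8 -0.1 -1.9] open 18.9 grip 30.0
shares [ 0.1521 -0.2296  0.0306] turn -0.0545
```

Request:
send_rows([
  [[0.015,-0.023,0],0],
  [[0.04,-0.06,0],0],
  [[0.07,-0.105,0],-0.02],
  [[0.1,-0.15,0.01],-0.04],
  [[0.13,-0.196,0.02],-0.055],
])

```text
clock: 6.35
tool_pos: [0.5853, 0.1395, 0.1597]
orientation: [179.9, -0.0, -82.8]
force: [0.7, 2.5, -1.6]
opening: 0.0194
gripper_force: 30.0
```

```bash
python3 go.py 616.8 119.8 107 -83
```

```text
t 6.35 [585.3 139.5 159.7] [ 1.7994e+02 -2.0000e-02 -8.2790e+01] F [ 0.7  2.5 -1.6] open 19.4 grip 30.0
shares [ 0.0293 -0.036   0.0658] turn 0.0023
```

Request:
send_rows([
  [[0.012,-0.016,0.01],0.002],
  [[0.024,-0.03,0.03],0.002],
  [[0.029,-0.036,0.05],0.002],
  [[0.029,-0.036,0.066],0.002],
  [[0.029,-0.036,0.066],0.002],
])

```text
clock: 6.77
tool_pos: [0.6136, 0.1195, 0.1032]
orientation: [179.6, -0.1, -83.2]
force: [-1.0, -0.1, -2.6]
opening: 0.0191
gripper_force: 30.0
```

```bash
python3 - <<'E'
from fit import *
o=ctrl.get_obs();tp=np.array(o["tool_pos"])*1e3;print(tp.round(1),o["orientation"].round(2))
S=5;out=[]
for n,(x,y) in(("top",(325,178)),("side",(322,205))):
    p=ctrl.snapshot(n);np.savez("pre_"+n+".npz",**p)
    for th in("rod","roll_white","roll_yellow","cradle"):
        a=ctrl.cut_out(p,th)[:1]
        if a: np.save(f"mp_{n}_{th}.npy",a[0]["pixels"])
        print(n,th,[ (round(d["conf"],2),d["pixels"].sum()) for d in a])
    big=cv2.resize(p["color"][:,:,::-1],None,fx=S,fy=S,interpolation=cv2.INTER_CUBIC)
    yaw=np.radians(o["orientation"][2]+90);q=[tp[0]/1e3,tp[1]/1e3,yaw]
    z=tp[2]-54
    for off in(0,-10,10):
        L=proj(p,place(np.array([[off,100,z],[off,-125,z]])/1e3,q)); 
        a=((L+.5)*S).astype(int);cv2.line(big,tuple(map(int,a[0])),tuple(map(int,a[1])),(0,255,0),1)
    for yy in(68,32,-32,-68):
        a=((proj(p,place(cyl(yy,yy,12.5,53)[:48],[.644,-.1018,np.radians(6.5)]))+.5)*S).astype(int)
        cv2.polylines(big,[a.reshape(-1,1,2).astype(np.int32)],True,(0,0,255),1)
    out.append(big[y*S-150:y*S+150,x*S-390:x*S+390])
cv2.imwrite("pics/pre.png",np.vstack(out))
E
```

```text
[613.6 119.5 103.2] [ 1.7957e+02 -1.2000e-01 -8.3220e+01]
top rod [(0.59, np.int64(275))]
top roll_white [(0.68, np.int64(371))]
top roll_yellow [(0.9, np.int64(409))]
top cradle []
side rod [(0.67, np.int64(230))]
side roll_white [(0.62, np.int64(384))]
side roll_yellow [(0.88, np.int64(397))]
side cradle [(0.69, np.int64(953))]
```

View pics/pre.png

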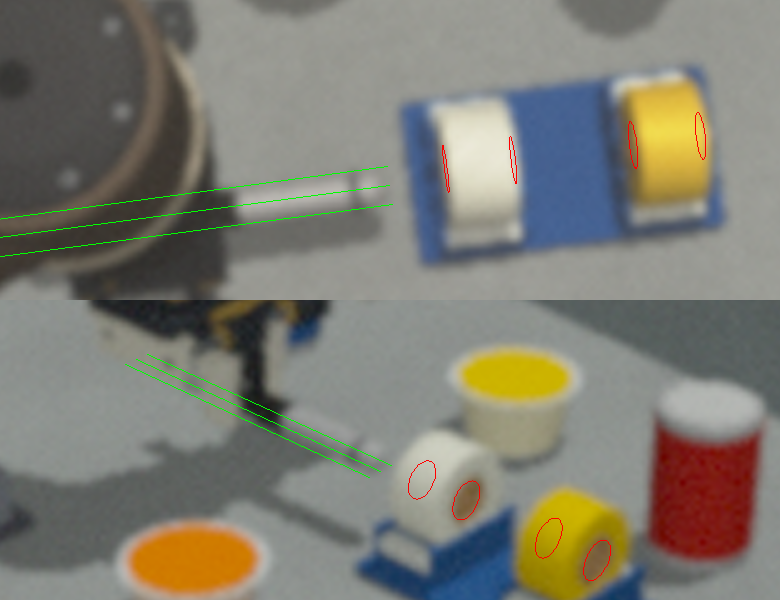

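The rod tip lies at (383,185) in the top crop, about 1.5 px below the predicted line. In the side crop it is a few px above prediction. The arm was probably still settling, so I'll measure again at rest.

```bash
cat > rel.py <<'E'
from fit import *
o=ctrl.get_obs();tp=np.array(o["tool_pos"])*1e3;print(o["clock"],tp.round(1),o["orientation"].round(2),"F",o["force"].round(1))
yaw=np.radians(o["orientation"][2]+90);q=[tp[0]/1e3,tp[1]/1e3,yaw];z=tp[2]-54
S=5;out=[]
for n,(x,y) in(("top",(325,178)),("side",(322,205))):
    p=ctrl.snapshot(n);np.savez("pre_"+n+".npz",**p)
    big=cv2.resize(p["color"][:,:,::-1],None,fx=S,fy=S,interpolation=cv2.INTER_CUBIC)
    g=cv2.GaussianBlur(p["color"].astype(np.float32).mean(2),(0,0),.6)
    # sample brightness profile across the rod at several stations ahead of the grip
    for s in(-50,-75,-95):
        c=proj(p,place(np.array([[0,s,z]])/1e3,q))[0];d=proj(p,place(np.array([[0,s-5,z]])/1e3,q))[0]-c;d/=np.linalg.norm(d);nn=np.array([d[1],-d[0]])
        k=np.arange(-9,9.1,.5);P=(c+np.outer(k,nn)).astype(np.float32)
        v=cv2.remap(g,P[:,:1],P[:,1:],cv2.INTER_LINEAR)[:,0]
        print(n,s,"normal",nn.round(2),v.astype(int).tolist())
    for off in(-10,10):
        a=((proj(p,place(np.array([[off,-30,z],[off,-125,z]])/1e3,q))+.5)*S).astype(int);cv2.line(big,tuple(map(int,a[0])),tuple(map(int,a[1])),(0,255,0),1)
    out.append(big[y*S-150:y*S+150,x*S-390:x*S+390])
cv2.imwrite("pics/rel.png",np.vstack(out))
E
python3 rel.py
```

```text
7.2667 [615.6 121.4 108.8] [-1.7994e+02  2.0000e-02 -8.3090e+01] F [ 0.1  0.5 -1.4]
top -50 normal [-0.13 -0.99] [105, 105, 105, 105, 106, 108, 111, 114, 117, 120, 123, 126, 131, 136, 144, 152, 161, 168, 172, 175, 172, 168, 163, 157, 153, 149, 148, 148, 149, 150, 151, 151, 151, 151, 150, 150, 150]
top -75 normal [-0.13 -0.99] [104, 104, 104, 103, 103, 104, 104, 106, 107, 111, 116, 123, 129, 138, 146, 155, 164, 171, 177, 177, 177, 172, 166, 161, 155, 152, 148, 148, 147, 147, 148, 148, 147, 147, 147, 148, 148]
top -95 normal [-0.13 -0.99] [104, 104, 104, 103, 103, 104, 105, 106, 107, 111, 115, 122, 128, 137, 145, 154, 164, 170, 177, 177, 177, 172, 167, 161, 155, 151, 148, 147, 146, 146, 145, 145, 146, 146, 146, 146, 146]
side -50 normal [ 0.41 -0.91] [95, 95, 94, 94, 94, 94, 94, 93, 93, 92, 93, 96, 100, 106, 112, 119, 126, 133, 138, 143, 148, 149, 150, 148, 146, 145, 143, 142, 142, 142, 142, 142, 142, 142, 142, 142, 142]
side -75 normal [ 0.41 -0.91] [136, 132, 126, 120, 114, 109, 103, 100, 96, 97, 98, 101, 104, 109, 114, 121, 127, 134, 139, 145, 148, 151, 151, 150, 148, 146, 143, 141, 140, 140, 140, 140, 140, 141, 141, 141, 140]
side -95 normal [ 0.41 -0.91] [143, 143, 143, 144, 144, 144, 143, 141, 139, 134, 129, 123, 118, 116, 116, 118, 123, 128, 134, 141, 145, 148, 149, 149, 148, 145, 143, 142, 141, 140, 139, 139, 139, 140, 140, 141, 141]
```

View pics/rel.png

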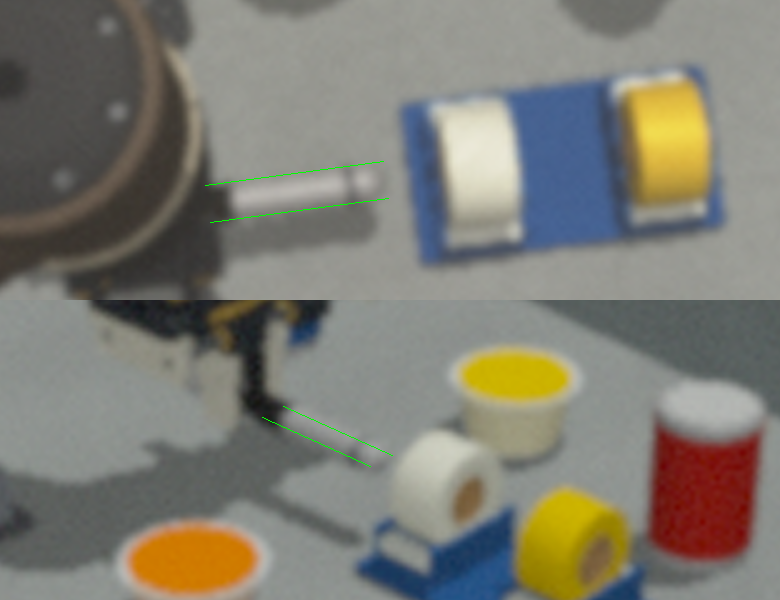

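```bash
python3 - <<'E'
from fit import *
p=dict(np.load("pre_top.npz"));s=dict(np.load("pre_side.npz"))
c=p["color"].astype(int);blue=((c[...,2]-c[...,0])>25).astype(np.uint8)
blue[:,:402//5+250]=blue[:,:402//5+250];k=np.zeros_like(blue);k[150:205,322:398]=1;blue&=k
h=cv2.convexHull(np.argwhere(blue)[:,::-1].astype(np.int32));m=np.zeros((400,640),np.uint8);cv2.fillConvexPoly(m,h,1)
print("blue hull top",fit([(p,m.astype(np.float32))],[B(-45,45,-85,85,0,8)],[643,-101,6.5]))
# soft blueness threshold variants
for t in(15,40):
    b=((c[...,2]-c[...,0])>t)&(k>0);h=cv2.convexHull(np.argwhere(b)[:,::-1].astype(np.int32));m=np.zeros((400,640),np.uint8);cv2.fillConvexPoly(m,h,1);print(t,fit([(p,m.astype(np.float32))],[B(-45,45,-85,85,0,8)],[643,-101,6.5]))
# yellow: saturation profile along x direction through roll centre in top; compare projected silhouette
for nm,im in(("top",p),("side",s)):
    cc=im["color"].astype(int);yel=(np.minimum(cc[...,0],cc[...,1])-cc[...,2])
    for thr in(50,70):
        mm=(yel>thr).astype(np.uint8);n,l,st,ce=cv2.connectedComponentsWithStats(mm)
        u=proj(im,[[.65,-.151,.07]])[0].astype(int);L=l[u[1],u[0]];x=(l==L)
        print(nm,thr,st[L],fit([(im,x.astype(np.float32))],[cyl(-18,18,33,53)],[648,-151,6.5]))
# brown bores in side
cc=s["color"].astype(float);hs=cv2.cvtColor(s["color"],cv2.COLOR_RGB2HSV)
for nm,g in(("white",(.636,-.052)),("yellow",(.649,-.151))):
    u0=proj(s,[[g[0]+.122*.018,g[1]-.0179,.053]])[0];x,y=u0.astype(int)
    w=cc[y-7:y+8,x-7:x+8];print(nm,"pred",u0.round(1));
    br=(w[...,0]-w[...,2]) if nm=="white" else (230-w[...,0])
    print(br[2:13,2:13].astype(int))
E
```

```text
blue hull top (array([ 642.82, -100.71,    6.08]), np.float64(0.026))
15 (array([ 643.05, -100.39,    6.5 ]), np.float64(0.04))
40 (array([ 642.95, -100.53,    6.41]), np.float64(0.05))
top 50 [372 164  17  24 336] (array([ 648.54, -150.52,   -0.96]), np.float64(0.262))
top 70 [373 165  16  22 289] (array([ 648.5 , -151.04,   -5.91]), np.float64(0.455))
side 50 [347 212  23  24 357] (array([ 652.24, -150.47,   14.77]), np.float64(0.231))
side 70 [348 213  22  23 317] (array([ 650.65, -150.28,   18.86]), np.float64(0.338))
white pred [336.2 214.8]
[[ 11  14  12  13  14  14  14  17  14  12  11]
 [ 12  13  14  13  13  18  25  27  27  19  15]
 [ 13  12  11  11  15  25  39  48  42  28  16]
 [ 13  11  10  14  22  41  54  55  50  34  20]
 [ 12  11  13  19  35  49  58  57  53  34  20]
 [ 11  11  14  23  45  58  62  60  54  37  19]
 [ 11  12  14  28  49  60  57  61  52  33  15]
 [ 12  11  15  27  51  58  59  55  44  25  13]
 [ 11  11  15  29  47  57  58  52  31  17   5]
 [ 10  12  14  25  46  52  48  33  16   1 -15]
 [  9  12  14  19  31  37  23   9  -8 -23 -42]]
yellow pred [362.7 226.6]
[[ 37  34  40  55  66  78  80  85  86  82  79]
 [ 39  41  50  64  75  83  95  99  98  87  78]
 [ 42  48  61  72  82  93 105 113 109  92  80]
 [ 48  57  70  78  90 102 113 116 109  95  82]
 [ 55  66  74  84  99 111 112 112 106  94  83]
 [ 62  72  80  92 102 111 109 106 102  94  84]
 [ 66  75  84  97 106 109 108 104 102  88  81]
 [ 73  77  88 105 112 109 106 100  91  87  81]
 [ 73  79  89 104 114 105 101  91  87  86  91]
 [ 78  80  88 103 109 103  90  88  87  96 118]
 [ 77  77  85  97 104  92  88  94 107 126 153]]
```

```bash
python3 go.py 618.3 121.4 107 -83.6
```

```text
t 7.37 [615.5 121.3 108.4] [-1.7997e+02  1.0000e-02 -8.3100e+01] F [-0.5 -0.6 -2. ] open 19.4 grip 30.0
shares [ 0.0003 -0.0035  0.0018] turn 0.0055
```

Request:
send_rows([
  [[0,-0.0035,0.002],0.0055],
  [[0,-0.0035,0.002],0.0055],
  [[0,-0.0035,0.002],0.0055],
  [[0,-0.0035,0.002],0.0055],
  [[0,-0.0035,0.002],0.0055],
])

```text
clock: 7.78
tool_pos: [0.6183, 0.1214, 0.1063]
orientation: [180.0, -0.0, -83.6]
force: [1.0, -1.2, -1.4]
opening: 0.0196
gripper_force: 30.0
```

```bash
python3 go.py 618.3 121.4 107 -83.6
```

```text
t 7.78 [618.3 121.4 106.3] [179.99  -0.   -83.61] F [ 1.  -1.2 -1.4] open 19.6 grip 30.0
shares [ 0.     -0.     -0.0008] turn -0.0001
```

Request:
send_rows([
  [[0.012,0,0],0],
  [[0.025,0,0],0],
  [[0.037,0,0],0],
  [[0.05,0,0],0],
  [[0.05,0,0],0],
])

```text
clock: 8.2
tool_pos: [0.6227, 0.0793, 0.1063]
orientation: [180.0, -0.0, -83.7]
force: [-0.5, 0.7, -1.5]
opening: 0.019
gripper_force: 30.0
```

```bash
python3 go.py 618.3 121.4 107 -83.6
```

```text
t 8.20 [622.7  79.3 106.3] [ 1.7997e+02 -2.0000e-02 -8.3720e+01] F [-0.5  0.7 -1.5] open 19.0 grip 30.0
shares [-0.0529 -0.0003 -0.0008] turn -0.0013
```

Request:
send_rows([
  [[0.012,0,0],0],
  [[0.024,0,0],0],
  [[0.036,0,0],0],
  [[0.04,0,0],0],
  [[0.04,0,0],0],
])

```text
clock: 8.62
tool_pos: [0.6263, 0.0487, 0.1064]
orientation: [180.0, -0.0, -83.7]
force: [-0.8, 0.3, -1.4]
opening: 0.0193
gripper_force: 30.0
```

```bash
python3 go.py 634.2 -20 107 -83.6; python3 - <<'E'
from h import *
p=ctrl.snapshot("top");s=ctrl.snapshot("side");S=5
o=[]
for im,(x,y) in((p,(345,180)),(s,(340,212))):
    b=cv2.resize(im["color"][:,:,::-1],None,fx=S,fy=S,interpolation=cv2.INTER_CUBIC);o.append(b[y*S-140:y*S+140,x*S-250:x*S+250])
cv2.imwrite("pics/ins.png",np.vstack(o))
E
```

```text
t 8.62 [626.3  48.7 106.4] [179.99  -0.   -83.69] F [-0.8  0.3 -1.4] open 19.3 grip 30.0
shares [ 0.0865 -0.0003 -0.0008] turn -0.001
```

View pics/ins.png

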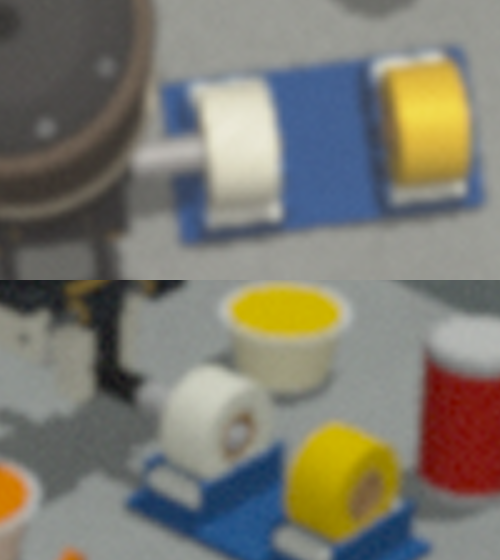

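The rod has entered the white bore: its tip shows at (240,435) in the side crop. The force is about zero, so I'll keep advancing.

Request:
send_rows([
  [[0.014,0,-0.0005],0],
  [[0.028,0,-0.0005],0],
  [[0.042,0,-0.0005],0],
  [[0.056,0,-0.0005],0],
  [[0.06,0,-0.0005],0],
])

```text
clock: 9.13
tool_pos: [0.6316, 0.0002, 0.1067]
orientation: [180.0, -0.0, -83.7]
force: [1.1, -0.3, -1.8]
opening: 0.0192
gripper_force: 30.0
```

Request:
send_rows([
  [[0.006,0,0],0],
  [[0.012,0,0],0],
  [[0.018,0,0],0],
  [[0.024,0,0],0],
  [[0.024,0,0],0],
])

```text
clock: 9.55
tool_pos: [0.6338, -0.0176, 0.1068]
orientation: [180.0, -0.0, -83.6]
force: [-0.6, -1.0, -1.8]
opening: 0.0191
gripper_force: 30.0
```

```bash
python3 go.py 634.2 -20 107 -83.6; python3 - <<'E'
from h import *
p=ctrl.snapshot("top");s=ctrl.snapshot("side");S=5
o=[]
for im,(x,y) in((p,(345,180)),(s,(340,212))):
    b=cv2.resize(im["color"][:,:,::-1],None,fx=S,fy=S,interpolation=cv2.INTER_CUBIC);o.append(b[y*S-140:y*S+140,x*S-250:x*S+250])
cv2.imwrite("pics/ins2.png",np.vstack(o))
E
```

```text
t 9.55 [633.8 -17.6 106.8] [179.99  -0.   -83.63] F [-0.6 -1.  -1.8] open 19.1 grip 30.0
shares [ 0.0031 -0.0002 -0.0003] turn -0.0003
```

View pics/ins2.png

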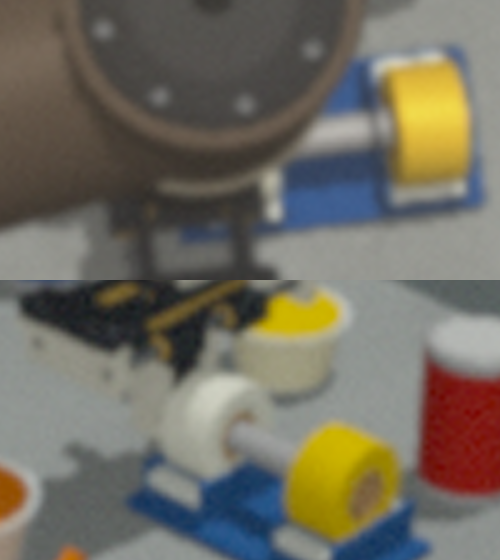

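The rod spans the gap and its tip is at the yellow bore, at about (388,127) in the top crop, with no force on it. I'll release it, slide back along the rod, and grip again near its end.

Request:
send_rows([
  [[0,0,0],0],
  [[0,0,0],0],
  [[0,0,0],0],
  [[0,0,0],0],
  [[0,0,0],0],
], gripper=0.5)

```text
clock: 10.07
tool_pos: [0.6339, -0.0167, 0.107]
orientation: [-180.0, 0.0, -83.6]
force: [0.1, -0.2, -0.8]
opening: 0.0428
gripper_force: 0.0
```

Request:
send_rows([
  [[-0.02,0,0.001],0],
  [[-0.04,0,0.001],0],
  [[-0.06,0,0.001],0],
  [[-0.076,0,0.001],0],
  [[-0.076,0,0.001],0],
])

```text
clock: 10.48
tool_pos: [0.6271, 0.0456, 0.1062]
orientation: [-180.0, 0.0, -83.5]
force: [-0.2, -0.3, 0.6]
opening: 0.0436
gripper_force: 0.0
```

```bash
python3 go.py 627.1 43 106 -83.6
```

```text
t 10.48 [627.1  45.6 106.2] [-1.7997e+02  1.0000e-02 -8.3500e+01] F [-0.2 -0.3  0.6] open 43.6 grip 0.0
shares [0.0033 0.0003 0.0002] turn 0.0011
```

Request:
send_rows([
  [[0.003,0,0],0],
  [[0.003,0,0],0],
  [[0.003,0,0],0],
  [[0.003,0,0],0],
  [[0.003,0,0],0],
], gripper=0)

```text
clock: 10.9
tool_pos: [0.6273, 0.0406, 0.106]
orientation: [180.0, -0.0, -83.6]
force: [-0.0, -0.9, 0.8]
opening: 0.019
gripper_force: 30.0
```

Request:
send_rows([
  [[0,0,0],0],
  [[0,0,0],0],
  [[0,0,0],0],
  [[0,0,0],0],
  [[0,0,0],0],
])

```text
clock: 11.32
tool_pos: [0.6273, 0.0411, 0.106]
orientation: [180.0, -0.0, -83.6]
force: [0.6, -1.2, -0.8]
opening: 0.0192
gripper_force: 30.0
```

```bash
python3 go.py 633.6 -15.2 106 -83.6
```

```text
t 11.32 [627.3  41.1 106. ] [180.    -0.   -83.61] F [ 0.6 -1.2 -0.8] open 19.2 grip 30.0
shares [ 0.0709 -0.      0.    ] turn -0.0001
```

Request:
send_rows([
  [[0.01,0,0],0],
  [[0.02,0,0],0],
  [[0.03,0,0],0],
  [[0.04,0,0],0],
  [[0.04,0,0],0],
])

```text
clock: 11.73
tool_pos: [0.6311, 0.0076, 0.1062]
orientation: [-180.0, -0.0, -83.7]
force: [-0.3, -0.6, 0.8]
opening: 0.0195
gripper_force: 30.0
```

Request:
send_rows([
  [[0.01,0,0],0],
  [[0.02,0,0],0],
  [[0.03,0,0],0],
  [[0.034,0,0],0],
  [[0.034,0,0],0],
])

```text
clock: 12.15
tool_pos: [0.6342, -0.0188, 0.1062]
orientation: [-180.0, -0.0, -83.7]
force: [1.2, -2.1, 2.3]
opening: 0.019
gripper_force: 30.0
```

```bash
python3 go.py 633.6 -17 106 -83.6; python3 - <<'E'
from h import *
p=ctrl.snapshot("top");s=ctrl.snapshot("side");S=5
o=[]
for im,(x,y) in((p,(355,180)),(s,(345,217))):
    b=cv2.resize(im["color"][:,:,::-1],None,fx=S,fy=S,interpolation=cv2.INTER_CUBIC);o.append(b[y*S-140:y*S+140,x*S-250:x*S+250])
cv2.imwrite("pics/ins3.png",np.vstack(o))
E
```

```text
t 12.15 [634.2 -18.8 106.2] [-1.7998e+02 -2.0000e-02 -8.3650e+01] F [ 1.2 -2.1  2.3] open 19.0 grip 30.0
shares [-0.0023  0.0005  0.0003] turn -0.0006
```

View pics/ins3.png

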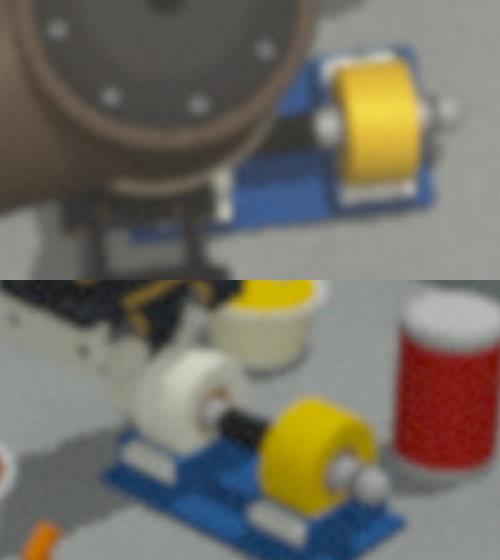

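The rod is threaded: its tip sticks out past the yellow roll at (461,110) in the top crop, and the black band sits between the rolls. Now I'll let go, rise, and move to the middle.

Request:
send_rows([
  [[0,0,0],0],
  [[0,0,0],0],
  [[0,0,0],0],
  [[0,0,0],0],
  [[0,0,0],0],
], gripper=0.6)

```text
clock: 12.67
tool_pos: [0.6336, -0.0174, 0.1057]
orientation: [180.0, 0.0, -83.6]
force: [0.4, -0.2, 0.1]
opening: 0.047
gripper_force: 0.0
```

Request:
send_rows([
  [[0,0,-0.02],0],
  [[0,0,-0.04],0],
  [[0,0,-0.07],0],
  [[0,0,-0.09],0],
  [[0,0,-0.09],0],
])

```text
clock: 13.08
tool_pos: [0.6357, -0.0173, 0.182]
orientation: [-179.7, 0.0, -83.6]
force: [0.2, 0.2, 0.9]
opening: 0.0523
gripper_force: 0.0
```

```bash
python3 - <<'E'
from fit import *
for n in("top","side"):
    s=ctrl.snapshot(n);f=[]
    # tip past yellow: bright blob; save crop for view
    S=5;x,y=(357,180) if n=="top" else (345,217)
    b=cv2.resize(s["color"][:,:,::-1],None,fx=S,fy=S,interpolation=cv2.INTER_CUBIC)
    for yy in(100,-100,20,-20):
        u=proj(s,place(cyl(yy,yy,10,50.5)[:48],[.6432,-.1007,np.radians(6.4)]));cv2.polylines(b,[((u+.5)*S).astype(np.int32).reshape(-1,1,2)],True,(0,255,0),1)
    globals()["o"]=globals().get("o",[])+[b[y*S-140:y*S+140,x*S-250:x*S+250]]
cv2.imwrite("pics/lay.png",np.vstack(o))
E
python3 go.py 643.2 -100.7 180 -83.6
```

```text
t 13.18 [634.  -17.4 178.6] [-1.7992e+02  2.0000e-02 -8.3610e+01] F [-0.7 -1.  -0.1] open 52.7 grip 0.0
shares [ 1.047e-01  1.000e-04 -1.700e-03] turn -0.0001
```

View pics/lay.png

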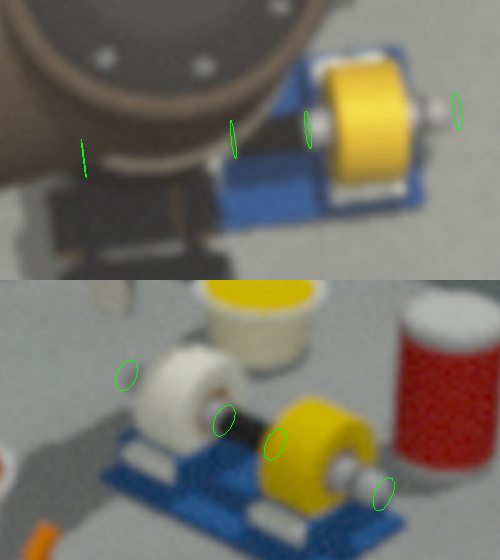

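The rod lies in both rolls, and the predicted ring positions at ±20 and ±100 mm match to about 1 px. On to the middle grip.

Request:
send_rows([
  [[0.025,0,0],0],
  [[0.06,0,0],0],
  [[0.09,0,0],0],
  [[0.104,0,0],0],
  [[0.104,0,0],0],
], gripper=0.8)

```text
clock: 13.6
tool_pos: [0.6425, -0.1024, 0.1766]
orientation: [179.9, 0.0, -83.8]
force: [0.1, -0.1, 0.3]
opening: 0.07
gripper_force: 0.0
```

```bash
python3 go.py 643.2 -100.2 104 -83.6
```

```text
t 13.60 [ 642.5 -102.4  176.6] [179.87   0.   -83.75] F [ 0.1 -0.1  0.3] open 70.0 grip 0.0
shares [-0.0027 -0.0012  0.0907] turn -0.0017
```

Request:
send_rows([
  [[-0.002,-0.001,0.03],0],
  [[-0.002,-0.001,0.06],0],
  [[-0.002,-0.001,0.08],0],
  [[-0.002,-0.001,0.09],0],
  [[-0.002,-0.001,0.09],0],
])

```text
clock: 14.02
tool_pos: [0.6423, -0.0981, 0.1034]
orientation: [179.7, 0.0, -83.6]
force: [-0.1, 0.9, -0.2]
opening: 0.07
gripper_force: 0.0
```

Request:
send_rows([
  [[0,0,0],0],
  [[0,0,0],0],
  [[0,0,0],0],
  [[0,0,0],0],
  [[0,0,0],0],
], gripper=0)

```text
clock: 14.43
tool_pos: [0.6441, -0.0986, 0.1069]
orientation: [-179.9, 0.0, -83.6]
force: [0.5, 0.1, -0.6]
opening: 0.0422
gripper_force: 0.0
```

Request:
send_rows([
  [[0,0,0],0],
  [[0,0,0],0],
  [[0,0,0],0],
  [[0,0,0],0],
  [[0,0,0],0],
])

```text
clock: 14.85
tool_pos: [0.6437, -0.0987, 0.1061]
orientation: [180.0, -0.0, -83.6]
force: [-0.1, -0.8, 1.6]
opening: 0.0193
gripper_force: 30.0
```

Request:
send_rows([
  [[0,0,0],0],
  [[0,0,0],0],
  [[0,0,0],0],
  [[0,0,0],0],
  [[0,0,0],0],
])

```text
clock: 15.27
tool_pos: [0.6437, -0.0987, 0.1061]
orientation: [180.0, -0.0, -83.6]
force: [-1.3, -0.2, 2.3]
opening: 0.0189
gripper_force: 30.0
```

Request:
send_rows([
  [[0,0,-0.01],0],
  [[0,0,-0.02],0],
  [[0,0,-0.035],0],
  [[0,0,-0.05],0],
  [[0,0,-0.065],0],
])

```text
clock: 15.68
tool_pos: [0.6438, -0.0986, 0.1595]
orientation: [-180.0, 0.0, -83.6]
force: [0.2, -0.5, -4.0]
opening: 0.0192
gripper_force: 30.0
```

Request:
send_rows([
  [[0,0,-0.02],0],
  [[0,0,-0.04],0],
  [[0,0,-0.055],0],
  [[0,0,-0.06],0],
  [[0,0,-0.06],0],
])

```text
clock: 16.1
tool_pos: [0.6443, -0.0986, 0.2079]
orientation: [-179.8, 0.0, -83.6]
force: [0.9, 0.1, -4.0]
opening: 0.0191
gripper_force: 30.0
```

```bash
python3 - <<'E'
from fit import *
o=ctrl.get_obs();tp=o["tool_pos"];q=[tp[0],tp[1],np.radians(o["orientation"][2]+90)];z=tp[2]*1e3-55.5;S=5
O=[]
for n in("top","side"):
    s=ctrl.snapshot(n);u0=proj(s,[[tp[0],tp[1],z/1e3]])[0];x,y=u0.astype(int)
    b=cv2.resize(s["color"][:,:,::-1],None,fx=S,fy=S,interpolation=cv2.INTER_CUBIC)
    for yy in(100,-100,20,-20):
        u=proj(s,place(cyl(yy,yy,10,z)[:48],q));cv2.polylines(b,[((u+.5)*S).astype(np.int32).reshape(-1,1,2)],True,(0,255,0),1)
    O.append(b[y*S-140:y*S+140,x*S-250:x*S+250])
cv2.imwrite("pics/lift.png",np.vstack(O))
p=dict(np.load("top0.npz"))
E
python3 go.py 437 -227 230 -85; grep -n uprights a.py | head -2
```

```text
t 16.20 [643.3 -98.6 205.6] [ 1.7997e+02  3.0000e-02 -8.3630e+01] F [-0.1  0.1 -4.6] open 18.8 grip 30.0
shares [ 0.1309  0.2741 -0.0306] turn 0.0153
17:# dispenser via uprights + base
```

View pics/lift.png

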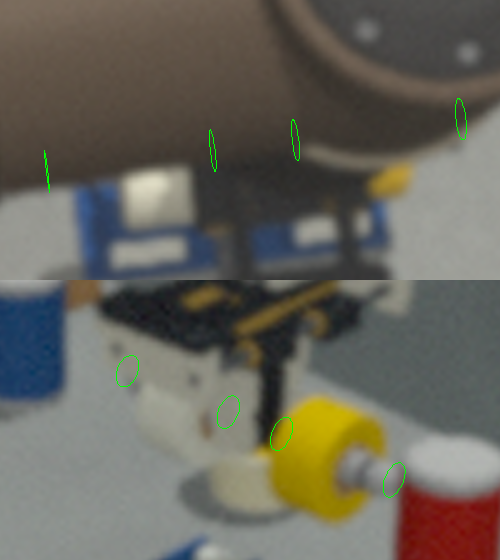

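The lift worked: both rolls hang on the rod and the load is about 4.6 N. Next I'll refine the dispenser pose numerically, as I've used all 10 pictures.

```bash
python3 - <<'E'
from fit import *
P={n:dict(np.load(n+"0.npz")) for n in("top","side")}
O={}
for n in P:
    c=P[n]["color"].astype(int);o=((c[...,0]-c[...,2])>55).astype(np.uint8)
    k=np.zeros_like(o);(x0,x1,y0,y1)=(366,458,236,290) if n=="top" else (284,360,238,302)
    k[y0:y1,x0:x1]=1;o&=k;O[n]=o.astype(np.float32);N,l,s,ce=cv2.connectedComponentsWithStats(o);print(n,s[1:].tolist(),ce[1:].round(1).tolist())
best={}
for w in(26,30,35):
    U=[]
    for s_ in(84,-84):
        U+=[B(-w,w,s_-5,s_+5,8,52)]
        for sg in(1,-1):
            U+=[np.array([[sg*a,s_+d,z] for d in(-5,5) for a,z in((w,8),(w,84),(22,84),(12,70),(12,52))])/1000]
    for c in(["top"],["side"],["top","side"]): print(w,c,*fit([(P[n],O[n]) for n in c],U,[437,-227,5]))
p=P["top"];c=p["color"].astype(int)
g=c.max(2);
for t in(70,85):
    d=((g<t)).astype(np.uint8);k=np.zeros_like(d);k[232:282,366:458]=1;d&=k;N,l,s,ce=cv2.connectedComponentsWithStats(d);i=1+np.argmax(s[1:,4])
    m=((l==i)|(O["top"]>0)).astype(np.uint8);h=cv2.convexHull(np.argwhere(m)[:,::-1].astype(np.int32));print(t,s[i],cv2.minAreaRect(np.argwhere(l==i)[:,::-1].astype(np.float32)))
E
```

```text
top [[438, 241, 13, 26, 164], [376, 249, 10, 25, 158]] [[444.1, 253.5], [379.8, 260.8]]
side [[288, 238, 19, 33, 365], [336, 264, 20, 36, 408]] [[297.4, 255.6], [345.2, 283.5]]
26 ['top'] [ 435.3  -230.09    5.9 ] 0.389
26 ['side'] [ 435.85 -231.08    5.51] 0.12
26 ['top', 'side'] [ 435.83 -230.47    5.73] 0.261
30 ['top'] [ 435.43 -230.01    5.98] 0.443
30 ['side'] [ 436.09 -231.31    6.38] 0.236
30 ['top', 'side'] [ 435.59 -230.64    6.33] 0.347
35 ['top'] [ 435.75 -229.91    6.22] 0.674
35 ['side'] [ 437.47 -230.88    8.47] 0.418
35 ['top', 'side'] [ 436.68 -230.29    7.27] 0.553
70 [ 383  244   62   28 1257] ((413.0081481933594, 257.3680725097656), (23.52436065673828, 59.9812126159668), 83.21102905273438)
85 [ 383  238   63   35 1369] ((412.9100341796875, 256.1429138183594), (28.833450317382812, 60.89096450805664), 81.57302856445312)
```

Request:
send_rows([
  [[0.0044,0.009,-0.002],0],
  [[0.0131,0.027,-0.004],0],
  [[0.024,0.05,-0.006],0],
  [[0.036,0.0744,-0.006],0],
  [[0.048,0.099,-0.006],0],
])

```text
clock: 16.62
tool_pos: [0.5676, -0.1462, 0.2098]
orientation: [179.9, 0.0, -83.6]
force: [0.9, -0.8, -4.2]
opening: 0.0193
gripper_force: 30.0
```

Request:
send_rows([
  [[0.0131,0.027,0],0],
  [[0.0261,0.054,0],0],
  [[0.0392,0.081,0],0],
  [[0.0512,0.1058,0],0],
  [[0.061,0.126,0],0],
])

```text
clock: 17.03
tool_pos: [0.4721, -0.2061, 0.2101]
orientation: [179.9, 0.0, -83.6]
force: [-0.6, 0.2, -3.5]
opening: 0.019
gripper_force: 30.0
```

```bash
python3 go.py 435.7 -229 210 -84.3
```

```text
t 17.03 [ 472.1 -206.1  210.1] [ 1.799e+02  3.000e-02 -8.364e+01] F [-0.6  0.2 -3.5] open 19.0 grip 30.0
shares [0.0234 0.0484 0.0001] turn 0.0073
```

Request:
send_rows([
  [[0.01,0.018,0],0.003],
  [[0.016,0.033,0],0.007],
  [[0.021,0.043,0],0.007],
  [[0.0234,0.048,0],0.007],
  [[0.0234,0.048,0],0.007],
])

```text
clock: 17.45
tool_pos: [0.4381, -0.2286, 0.2109]
orientation: [-180.0, -0.0, -84.3]
force: [-0.2, -0.4, -3.9]
opening: 0.0191
gripper_force: 30.0
```

Request:
send_rows([
  [[0,0,0],0],
  [[0,0,0],0],
  [[0,0,0],0],
  [[0,0,0],0],
  [[0,0,0],0],
])

```text
clock: 17.87
tool_pos: [0.4388, -0.228, 0.2107]
orientation: [180.0, 0.0, -84.2]
force: [-0.0, 1.3, -4.3]
opening: 0.0197
gripper_force: 30.0
```

```bash
cat > v.py <<'E'
from fit import *
import sys
o=ctrl.get_obs();tp=np.array(o["tool_pos"])*1e3;yaw=o["orientation"][2]+90;print(tp.round(1),round(yaw,2),o["force"].round(1))
z=float(sys.argv[1]) if len(sys.argv)>1 else tp[2]-55.5
for n in("top","side"):
    p=ctrl.snapshot(n);np.savez("v_"+n+".npz",**p)
    for th,r,dz in(("roll_white",33,-2.5),("roll_yellow",33,-2.5),("rod",10,0)):
        for a in ctrl.cut_out(p,th)[:1]:
            uv=np.array(a["xy"])*[640,400];w=back(p,uv,(z+dz)/1e3)[0]*1e3-(tp if len(sys.argv)<2 else [435.7,-230.4,0])
            c,s=np.cos(np.radians(yaw)),np.sin(np.radians(yaw));print(n,th,round(a["conf"],2),a["pixels"].sum(),uv.round(1),"lat %.1f along %.1f"%(w[0]*c+w[1]*s,-w[0]*s+w[1]*c))
E
python3 v.py; python3 go.py 435.7 -229 130 -84.3
```

```text
[ 438.8 -228.   210.7] 5.79 [-0.   1.3 -4.3]
top roll_white 0.73 1335 [247.3 259. ] lat 45.6 along 407.9
top roll_yellow 0.55 1949 [360.2 182.9] lat 194.0 along 120.9
side roll_white 0.74 688 [356.3 233.2] lat 52.1 along -68.4
side roll_yellow 0.87 598 [338.  234.6] lat 16.6 along -40.9
side rod 0.59 128 [346.3 241.7] lat 4.3 along -77.6
t 18.27 [ 438.5 -228.2  210.8] [-180.     -0.    -84.24] F [-0.3 -0.9 -4.7] open 19.3 grip 30.0
shares [0.0006 0.0036 0.101 ] turn 0.0007
```

```bash
cat > y.py <<'E'
from fit import *
import sys
o=ctrl.get_obs();tp=o["tool_pos"];q=[tp[0],tp[1],np.radians(o["orientation"][2]+90)];z=float(sys.argv[1]) if len(sys.argv)>1 else tp[2]*1e3-55.5
if len(sys.argv)>1:q=[.4357,-.2304,np.radians(5.7)]
from scipy.optimize import minimize
for n in("side","top"):
    p=ctrl.snapshot(n)if len(sys.argv)>1 else dict(np.load("v_%s.npz"%n));c=p["color"].astype(int)
    for nm,sg in(("yellow",-1),("white",1)):
        m=(np.minimum(c[...,0],c[...,1])-c[...,2]>45) if nm=="yellow" else (c.min(2)>165)
        u=proj(p,place(np.array([[0,sg*.05,z/1e3]]),q))[0];k=np.zeros((400,640),bool);x,y=u.astype(int);k[max(0,y-26):y+26,x-26:x+26]=1;m=(m&k).astype(np.float32)
        if m.sum()<80: print(n,nm,"few",m.sum());continue
        best=min((np.abs((r:=render(p,[cyl(a-18,a+18,33,z-2.5+b,l)],q,2))-m)[k].sum()/m.sum(),a,b,l) for a in sg*np.arange(36,66,2) for b in(-4,0,4) for l in(-6,-3,0,3,6))
        print(n,nm,int(m.sum()),"resid %.2f along %d dz %d lat %d"%best)
E
python3 y.py
```

```text
side yellow 558 resid 0.27 along -48 dz -4 lat 6
side white few 0.0
top yellow few 0.0
top white few 0.0
```

Request:
send_rows([
  [[0.001,0.0035,0.012],0.001],
  [[0.001,0.0035,0.03],0.001],
  [[0.001,0.0035,0.05],0.001],
  [[0.001,0.0035,0.065],0.001],
  [[0.001,0.0035,0.07],0.001],
])

```text
clock: 18.68
tool_pos: [0.4343, -0.2291, 0.1524]
orientation: [179.8, 0.1, -84.4]
force: [-0.4, 0.2, -3.8]
opening: 0.0191
gripper_force: 30.0
```

Request:
send_rows([
  [[0,0,0],0],
  [[0,0,0],0],
  [[0,0,0],0],
  [[0,0,0],0],
  [[0,0,0],0],
])

```text
clock: 19.1
tool_pos: [0.4361, -0.2294, 0.1555]
orientation: [-179.9, -0.0, -84.3]
force: [0.2, -0.9, -4.1]
opening: 0.0191
gripper_force: 30.0
```

```bash
python3 go.py 435.7 -229 118 -84.3
```

```text
t 19.10 [ 436.1 -229.4  155.5] [-1.7993e+02 -2.0000e-02 -8.4320e+01] F [ 0.2 -0.9 -4.1] open 19.1 grip 30.0
shares [-0.0005  0.0005  0.0468] turn -0.0003
```

Request:
send_rows([
  [[0,0,0.005],0],
  [[0,0,0.012],0],
  [[0,0,0.019],0],
  [[0,0,0.025],0],
  [[0,0,0.027],0],
])

```text
clock: 19.52
tool_pos: [0.4352, -0.2292, 0.132]
orientation: [179.9, 0.0, -84.3]
force: [0.2, 1.2, -4.1]
opening: 0.019
gripper_force: 30.0
```

Request:
send_rows([
  [[0,0,0.004],0],
  [[0,0,0.008],0],
  [[0,0,0.011],0],
  [[0,0,0.013],0],
  [[0,0,0.013],0],
])

```text
clock: 19.93
tool_pos: [0.4356, -0.2293, 0.1224]
orientation: [180.0, 0.0, -84.3]
force: [0.7, 0.2, -4.8]
opening: 0.019
gripper_force: 30.0
```

```bash
python3 go.py 435.7 -229 118 -84.3
```

```text
t 19.93 [ 435.6 -229.3  122.4] [ 1.7997e+02  1.0000e-02 -8.4330e+01] F [ 0.7  0.2 -4.8] open 19.0 grip 30.0
shares [-0.0004 -0.0001  0.0055] turn -0.0004
```

Request:
send_rows([
  [[0,0,0.0015],0],
  [[0,0,0.003],0],
  [[0,0,0.0045],0],
  [[0,0,0.0045],0],
  [[0,0,0.0045],0],
])

```text
clock: 20.35
tool_pos: [0.4358, -0.2293, 0.1192]
orientation: [180.0, 0.0, -84.3]
force: [0.4, 0.4, -4.3]
opening: 0.0192
gripper_force: 30.0
```

Request:
send_rows([
  [[0,0,0.001],0],
  [[0,0,0.002],0],
  [[0,0,0.002],0],
  [[0,0,0.002],0],
  [[0,0,0.002],0],
])

```text
clock: 20.77
tool_pos: [0.4358, -0.2293, 0.1176]
orientation: [-180.0, -0.0, -84.3]
force: [-0.6, -0.8, -3.1]
opening: 0.019
gripper_force: 30.0
```

Request:
send_rows([
  [[0,0,0.001],0],
  [[0,0,0.002],0],
  [[0,0,0.002],0],
  [[0,0,0.002],0],
  [[0,0,0.002],0],
])

```text
clock: 21.18
tool_pos: [0.4359, -0.2294, 0.1173]
orientation: [-180.0, -0.0, -84.3]
force: [-5.6, 3.8, 12.6]
opening: 0.0194
gripper_force: 30.0
```

```bash
python3 go.py; python3 - <<'E'
from h import *
E
```

```text
t 21.18 [ 435.9 -229.4  117.3] [-1.7997e+02 -3.0000e-02 -8.4300e+01] F [-5.6  3.8 12.6] open 19.4 grip 30.0
```

Request:
send_rows([
  [[0,0,-0.001],0],
  [[0,0,-0.001],0],
  [[0,0,-0.001],0],
  [[0,0,-0.001],0],
  [[0,0,-0.001],0],
])

```text
clock: 21.6
tool_pos: [0.4359, -0.2294, 0.1174]
orientation: [-180.0, -0.0, -84.3]
force: [-3.4, 2.2, 8.5]
opening: 0.0191
gripper_force: 30.0
```

Request:
send_rows([
  [[0,0,0],0],
  [[0,0,0],0],
  [[0,0,0],0],
  [[0,0,0],0],
  [[0,0,0],0],
], gripper=0.55)

```text
clock: 22.02
tool_pos: [0.4359, -0.2294, 0.1167]
orientation: [-180.0, -0.0, -84.3]
force: [0.0, -1.2, -0.0]
opening: 0.0459
gripper_force: 0.0
```

Request:
send_rows([
  [[0,0,-0.01],0],
  [[0,0,-0.03],0],
  [[0,0,-0.06],0],
  [[0,0,-0.1],0],
  [[0,0,-0.14],0],
])

```text
clock: 22.43
tool_pos: [0.4352, -0.2293, 0.2302]
orientation: [179.9, 0.0, -84.3]
force: [1.2, 0.0, -0.1]
opening: 0.0484
gripper_force: 0.0
```

Request:
send_rows([
  [[-0.02,-0.04,-0.04],0],
  [[-0.04,-0.08,-0.08],0],
  [[-0.06,-0.12,-0.1],0],
  [[-0.09,-0.16,-0.1],0],
  [[-0.12,-0.2,-0.1],0],
])

```text
clock: 22.85
tool_pos: [0.5834, -0.1208, 0.3121]
orientation: [-179.7, -0.0, -84.4]
force: [0.5, -0.8, -0.0]
opening: 0.0481
gripper_force: 0.0
```

```bash
python3 v.py 62; python3 y.py 62
```

```text
[ 583.4 -120.8  312.1] 5.62 [ 0.5 -0.8 -0. ]
top roll_white 0.92 408 [395.4 258.3] lat 1.3 along 45.8
top roll_yellow 0.96 438 [433.6 254.4] lat 0.3 along -53.7
top rod 0.83 351 [411.8 255. ] lat 5.3 along 3.1
side roll_white 0.64 485 [310.5 253.6] lat 12.3 along 46.2
side roll_yellow 0.74 462 [334.1 268.3] lat 8.3 along -39.8
side rod 0.67 169 [319.5 261.9] lat -0.1 along 2.2
side yellow 767 resid 0.36 along -54 dz 0 lat 0
side white 143 resid 3.21 along 62 dz -4 lat 6
top yellow 446 resid 0.29 along -58 dz -4 lat 0
top white 386 resid 0.49 along 42 dz -4 lat 6
```

```bash
python3 -c "
from plant import ctrl
print(ctrl.close_job())"
```

```text
the job is handed in; nothing more can be done
None
```

I threaded the rod through both rolls, lowered it with them into the dispenser's notches, let go and handed in the job. The last images put the rod about 3 mm off centre and the rolls about 46 and 54 mm either side of the middle; no pass/fail result came back.

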